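# Set the batten to the outer flip stop for a repeat cut

### The job

Get the wooden batten ready to be sawn to the longer of the two set lengths: with the fingertips, fold the raised outer flip stop (the one farther from the saw slot) forward and fully down in front of the aluminium fence. Then push the batten back against the fence and along it to the left until its end butts against that stop and its long edge lies flush along the fence. Leave the inner stop up, leave the other things on the bench alone, and never lift the batten off the board.

Things in the scene. Friction and masses are not known exactly. Their poses are not given: they have to be found in the camera images.
- saw_board: fixed saw board, plywood 160 x 470 mm, top 27 mm above this origin (on the bench; base from y -270 to +200, x -80 to +80 mm). x: away from the robot, across the board; y: left along the fence; z up. Aluminium fence 42 mm high on it, front face in the plane x = +40 mm, back +64. Saw slot, 4 mm, in the fence at y = -70; both stops left of it. The board stands turned up to 9 degrees
- outer_stop: steel bracket of the outer flip stop (farther left, farther from the saw slot), on the fence; axes as saw_board's. Origin: on the hinge axis, 80 mm above the bench, at saw_board x = 50 mm, 11 mm above the fence's top; y = 0 is the stop's right-hand face, which the batten's end is to meet; stop 26 mm wide, y 0 to +26. Clamping knob behind the fence, below its top: not to be used
- outer_arm (a joint): angle of the outer stop's aluminium arm; hinge axis along the fence. 0 = fully down (hard stop), nose hanging in front of the fence to 2 mm above the board; 1.57 upright; 1.9 leaning back. Stays where it is left; about 1.5 N near its end turns it. Starts raised, 1.6 to 1.85
- outer_arm_tip (a point): middle of the outer arm's outer face (its top when down, the face turned away from the robot when raised), 36 mm along the arm from the hinge axis and 6 mm out; the arm reaches 52 mm and is 26 mm wide. Draw this face towards the robot and press it down
- inner_stop: bracket of the inner flip stop, equal to the outer one, 80 to 140 mm to its right; origin and axes as for outer_stop
- inner_arm (a joint): angle of the inner stop's arm, as for outer_arm; starts raised at 1.6 to 1.85 and stays raised; the batten passes under it
- batten: loose planed light-wood batten, 40 wide (x), 220 long (y), 20 mm thick, about 0.13 kg, flat on the saw board in front of the fence near its right end, a little askew, its right end up to 20 mm past the board. Origin: centre of its underside; y along it, to the left
- batten_end (a point): centre of the batten's left end face, 10 mm above its underside; this end is to butt against the outer stop
- batten_far_end (a point): centre of the batten's right end face, 10 mm above its underside; the place to push it along
- batten_back_left (a point): point on the batten's back edge (the one towards the fence), 5 mm from its left end, at half thickness
- batten_back_right (a point): point on the batten's back edge, 5 mm from its right end, at half thickness
- screwdriver: yellow-handled screwdriver 215 mm long lying on the bench to the right, bystander; origin at its underside's centre
- tape: tape measure 32 x 79 x 67 mm standing behind the fence, bystander; origin at its underside's centre
- wedge: wooden wedge 34 x 85 x 26 mm lying on the bench to the right, bystander; origin at its underside's centre

How it is judged (in metres and radians):
On the way, in this order (a step that is already met when the one before it is completed fails the run):
1. the outer stop is folded fully down, the batten not yet at it (value of joint outer_arm below 0.05 rad and y of batten_end in the frame of outer_stop below -0.02 m), for 0.2 s.
2. the batten lies flush along the fence and butts against the outer stop (y of batten_end in the frame of outer_stop above -0.003 m and x of each of batten_back_left, batten_back_right in the frame of saw_board above 0.037 m), for 0.2 s.
At the end, for the whole second after the job is handed in: The outer stop is fully down (within 0.05 rad), the inner stop still up (over 1.4 rad); the batten lies flat and still on the saw board, its left end within 3 mm of the outer stop's face and its back edge within 3 mm of the fence near both ends (all of step 2 and value of joint outer_arm below 0.05 rad and value of joint inner_arm above 1.4 rad and y of batten_end in the frame of outer_stop below 0.003 m and x of each of batten_back_left, batten_back_right in the frame of saw_board below 0.043 m and z of batten in the frame of saw_board below 0.031 m and angle between batten's own z axis and vertical below 0.03 rad and linear speed of batten below 0.01 m/s); the robot touches nothing.
It fails at once if the batten is lifted or tipped up off the saw board (z of batten in the frame of saw_board above 0.039 m or angle between batten's own z axis and vertical above 0.2 rad).
It fails at once if the inner stop is folded down (value of joint inner_arm below 1.2 rad).
It fails at once if a bystander (screwdriver, tape measure, wedge) is moved by more than 30 mm (distance of any of screwdriver, tape, wedge from where it was at the start of the episode above 0.03 m).
It also fails if it takes over 48 s, if anything falls off the work surface, if the arm or the gripper's body presses on something with over 40 N, if the wrist force passes 120 N, or if a joint passes its speed limit or range.

### The arm

A 6-joint arm with a two-finger parallel gripper is mounted at the origin on a cart in front of the work surface, level with it; the furniture and walls round the work are solid. World frame = base frame: x ahead of the robot, y to its left, z up, the work surface at z = 0. Lengths are in mm, angles in rad, forces in N, time in s.
With the tool pointing down it reaches from about 350 to 975 mm from the base axis. Payload 7.1 kg.
Tool frame: the origin (TCP) lies midway between the tips of the shut fingers; the grasp point (between the pads) lies 19 mm behind it; z points along the fingers, x is the direction in which the jaws open and shut, and the axes are right-handed (so a half turn about z gives the same grasp; the last joint's range is limited). The gripper opens to 88 mm and grips with 3 to 60 N. Pads are 20 mm wide; open, the fingers measure 115 mm over their backs; the gripper's body (75 mm by 178 mm) begins 61 mm behind the grasp point.
Start: joints at [-1.277, 0.423, 1.63, -0, 1.089, -0.019], TCP at [192.345, -594.65, 222.675] pointing down, gripper open.
Joint ranges: [-3, 3], [-0.9, 2.11], [0.09, 2.58], [-1.31, 4.45], [0.11, 2.69], [-2.54, 2.54]. Speed limits (rad/s): [2.39, 2.39, 3.01, 3.14, 3.14, 3.14].

### API

Orientations are given as a rotation vector (axis times angle).
In Python, from workcell import telemetry, imaging, ticket gives the robot as it stands.
- The arm moves only by the tool jog_arm, never from a script. Its arguments are lists of equal length, an entry for each row: "travel": the shift along the world's x, y, z in units of 400 mm (1.0 is 400 mm), a list of three; "dr": the turn, a rotation vector about the world's x, y, z in units of 90 degrees (1.0 is 90 degrees), a list of three. In form: {"travel": [[tx, ty, tz], ...], "dr": [[wx, wy, wz], ...]}. A call has exactly 10 rows; each row is the pose to reach, as a shift and turn from the pose measured when the call began; what a row does not reach only later rows make up. A row lasts 1/10 s, in which the tool goes at most 50 mm and 8.59 degrees, less where a joint would pass 70% of its speed; a pose out of reach is approached as far as the arm can. A call with a number of a shift or a turn outside -1 to 1 is refused whole. A call with a gripper value outside its range is refused whole. "hand" is the opening, from -1 (shut) to 1 (fully open), set as the call begins (left out, the last holds). The fingers move at their own pace and stop on an object; the grip force is fixed at half the most. Time passes only in rows, so rows that repeat a pose let the fingers close, or fill a call up. It gives the time, the measured TCP pose, the force and the opening at its end, in the units of the state.
- telemetry.get_obs(): the state, without advancing time (a new reading comes with each control period).
- imaging.get_image(name): name is "side" or "top"; returns a dict with "pixels" (384x512x3 uint8, red, green, blue), "range_z" (384x512 float32, mm along the optical axis (not along the pixel's ray), 0 where there is no reading), "fx", "fy", "cx", "cy" (pixels), "extrinsics" (4x4, takes a point from world to camera coordinates). Camera axes: x right, y down, z forward; pixel columns grow to the right and rows downward; lengths in mm; the calibration is good to about 2 mm. A picture is of the moment at which its call begins.
- ticket.close_job(): hands the job in, once; it reports no verdict.
The state is a dict: "t": time; "qpos": joint angles; "qvel": joint speeds; "joint_torque": joint torques, N m; "ee_pos": TCP position; "orientation": TCP orientation; "ft_force": force on the tool from outside, world axes, zero at the start; "moment": the same for the moment, N m; "width": finger opening in mm.
Only numpy, scipy, OpenCV 4.12 (cv2) and the standard library are available. Lean on these libraries where they do the work, as an engineer would, in place of code of your own. Each camera call takes 0.05 s, during which the arm holds its last target. There are 200 camera calls.

## Working session

There is one attempt and no reset: what is moved stays moved. The work goes in short steps, Python scripts to look and compute and a tool call to move; the robot and the scene stay as the last step left them, time stands still between calls to the robot, and variables do not carry over. Pictures are saved under pics/ and viewed, about 8 in all and at most 12, crops included, and the job is handed in when it is done.

Besides the shell and the picture viewer there is one more tool, called after ">>>" as name(argument=value, ...) on one line, values as JSON. jog_arm: Moves the arm, as the interface text tells. Its arguments: {"type":"object","properties":{"travel":{"type":"array"},"dr":{"type":"array"},"hand":{"type":"number"}},"required":["travel","dr"]}

```bash
mkdir -p pics; cat > h.py <<'E'
import numpy as np, cv2
from workcell import telemetry, imaging, ticket
def grab(n):
    im=imaging.get_image(n); np.savez(f'{n}.npz',**im)
    return im
def load(n): return dict(np.load(f'{n}.npz'))
def world(im,u,v,r=1):
    """median range around pixel -> world"""
    u,v=int(round(u)),int(round(v)); p=im['range_z'][v-r:v+r+1,u-r:u+r+1]; p=p[p>0]; z=np.median(p)
    c=np.array([(u-im['cx'])/im['fx']*z,(v-im['cy'])/im['fy']*z,z,1])
    return (np.linalg.inv(im['extrinsics'])@c)[:3]
def cloud(im):
    z=im['range_z']; v,u=np.indices(z.shape)
    c=np.stack([(u-im['cx'])/im['fx']*z,(v-im['cy'])/im['fy']*z,z,np.ones_like(z)],-1)
    w=(c@np.linalg.inv(im['extrinsics']).T)[...,:3]; w[z<=0]=np.nan; return w
def save(im,name,crop=None,k=1):
    p=im['pixels'][...,::-1]
    if crop: a,b,c,d=crop; p=p[b:d,a:c]
    cv2.imwrite(f'pics/{name}.png',cv2.resize(p,None,fx=k,fy=k,interpolation=cv2.INTER_CUBIC))
E
python3 - <<'E'
from h import *
print(telemetry.get_obs())
for n in('side','top'):
    im=grab(n); save(im,n+'0',None,1.5); print(n,np.linalg.inv(im['extrinsics']).round(2).tolist(),im['fx'])
E
```

```text
{'t': 0.0, 'qpos': array([-1.27702224e+00,  4.23833408e-01,  1.63069203e+00, -8.34948911e-06,
        1.08856186e+00, -1.89881073e-02]), 'qvel': array([ 0.00143887, -0.00035427, -0.00082301, -0.00095825,  0.0005449 ,
        0.00055985]), 'joint_torque': array([ 3.00339743e-04, -5.44622040e+01, -2.73665911e+01,  6.44421740e-02,
        2.26230413e-02, -1.00860209e-04]), 'ee_pos': array([ 192.17553936, -594.14507865,  221.90552717]), 'orientation': array([-2.53958972e+00,  1.84782421e+00,  1.87833591e-03]), 'ft_force': array([ 5.30576327e-04,  7.45030840e-01, -1.19187462e-01]), 'moment': array([ 0.03792268, -0.05822005, -0.00639069]), 'width': 87.76745700420334}
side [[1.0, 0.03, -0.05, 653.2], [0.05, -0.36, 0.93, -1420.79], [0.01, -0.93, -0.36, 620.83], [0.0, 0.0, 0.0, 1.0]] 486.7050169156288
top [[-0.03, -0.99, 0.13, 431.79], [-1.0, 0.03, -0.02, -57.42], [0.01, -0.13, -0.99, 1247.03], [0.0, 0.0, 0.0, 1.0]] 377.14583090329256
```

View pics/top0.png

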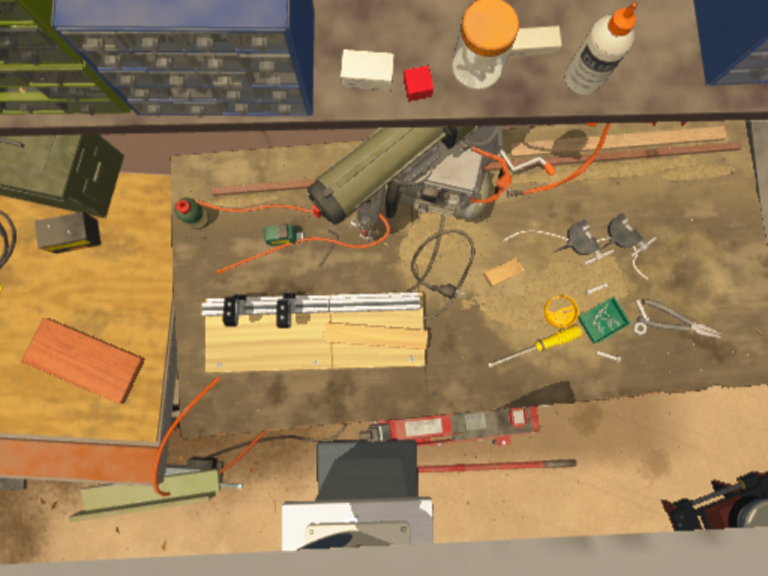

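View pics/side0.png

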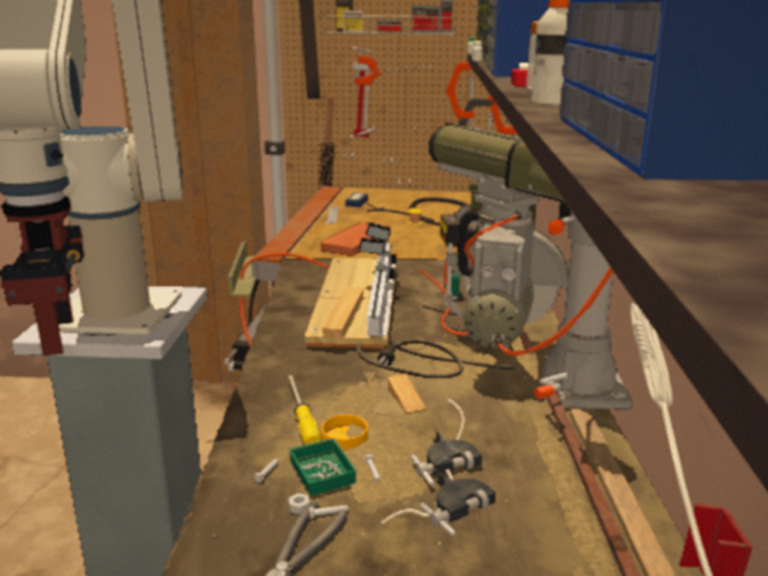

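The top view shows the board at about (205–427, 290–372) in the 1.5x picture. The outer stop is at (232, 310), the inner at (284, 310), and the batten runs from (325, 335) to (428, 337). Next I'll enlarge this area and take depth readings.

```bash
python3 - <<'E'
from h import *
im=load('top'); save(im,'top1',(130,185,290,255),5)
w=cloud(im); 
# fence top: z ~69 ; board ~27 ; batten ~47
for nm,lo,hi in (('board',20,33),('batten',41,53),('fence',63,75),('stops',85,150)):
    m=np.zeros(w.shape[:2],bool); m[185:255,130:290]=1
    m&=(w[...,2]>lo)&(w[...,2]<hi); q=w[m]; r=cv2.minAreaRect(q[:,:2].astype(np.float32))
    print(nm,m.sum(),q[:,2].mean().round(1),[np.round(a,2) for a in r],cv2.boxPoints(r).round(0).tolist())
    if nm=='stops':
        n,l,s,c=cv2.connectedComponentsWithStats(m.astype(np.uint8))
        for i in range(1,n):
            if s[i,4]>5: q=w[l==i]; print(s[i],q.min(0).round(),q.max(0).round(),np.median(q,0).round())
E
```

```text
board 4782 26.9 [array([520.41,  68.6 ]), array([182.78, 496.71]), np.float64(0.81)] [[426.0, 316.0], [433.0, -181.0], [615.0, -178.0], [608.0, 318.0]]
batten 913 46.7 [array([532.48,  75.1 ]), array([471.6 ,  84.16]), np.float64(83.1)] [[462.0, -154.0], [546.0, -164.0], [603.0, 304.0], [519.0, 314.0]]
fence 893 67.9 [array([569.19,  84.72]), array([452.79,  41.98]), np.float64(89.97)] [[548.0, -142.0], [590.0, -142.0], [590.0, 311.0], [548.0, 311.0]]
stops 398 131.4 [array([545.  , 184.68]), array([131.92,  56.83]), np.float64(86.7)] [[513.0, 120.0], [570.0, 117.0], [577.0, 249.0], [520.0, 252.0]]
[148 198  14  20 207] [520. 223.  85.] [577. 250. 145.] [548. 234. 134.]
[184 199  10  20 189] [514. 119. 108.] [570. 146. 139.] [540. 131. 133.]
```

View pics/top1.png

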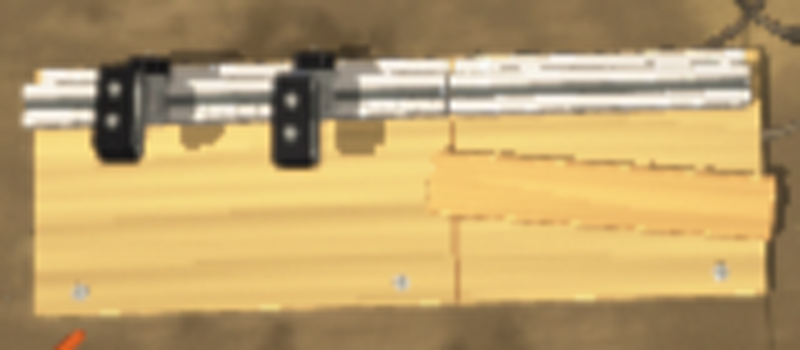

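The enlarged crop shows:
- **Board:** front edge from (37,314) to (765,294).
- **Fence:** top front edge from (25,125) to (750,103), with the slot at x≈449.
- **Stops:** the raised noses are black, outer at (96–140, 65–162) and inner at (273–318, 72–167).
- **Batten:** corners at about (432,151), (777,177), (770,238) and (428,210).

```bash
cat >> h.py <<'E'
def ray(im,u,v,z):
    T=np.linalg.inv(im['extrinsics']); d=T[:3,:3]@[(u-im['cx'])/im['fx'],(v-im['cy'])/im['fy'],1]; o=T[:3,3]
    return o+d*(z-o[2])/d[2]
E
python3 - <<'E'
from h import *
im=load('top')
def P(x,y,z): return ray(im,130+(x+.5)/5-.5,185+(y+.5)/5-.5,z)[:2].round(1)
for n,x,y,z in [('bfl',37,314,27),('bfr',765,294,27),('ffl',25,125,69),('ffr',750,103,69),('slot_f',448,112,69),('slotboard',453,148,27),('slotboardf',458,298,27),('bat bl',435,151,47),('br',777,177,47),('fr',770,238,47),('fl',428,212,47),
 ('o nose fl',98,160,130),('fr',138,160,130),('bl',97,65,132),('br',138,65,132),('i fl',276,165,130),('i fr',316,165,130),('i bl',275,73,132)]: print(n,P(x,y,z))
w=cloud(im)
# fence front-face / top band points vs y; noses by depth, filtered
for a,b in((148,162),(184,194)):
    for v in range(196,220): print(v,[tuple(w[v,u].round().astype(int)) if w[v,u,2]>0 else None for u in ((a+b)//2-2,(a+b)//2+2)])
E
```

```text
bfl [431.7 314.2]
bfr [ 430.9 -150.9]
ffl [548.8 310.4]
ffr [ 550.1 -142.7]
slot_f [549.6  46.8]
slotboard [530.4  47.6]
slotboardf [434.1  45.9]
bat bl [527.2  57.3]
br [ 504.5 -159.8]
fr [ 466.  -153.9]
fl [488.6  62.3]
o nose fl [520.8 248.2]
fr [520.1 224.6]
bl [577.1 248.7]
br [576.4 224.5]
i fl [514.9 143.3]
i fr [514.2 119.8]
i bl [569.4 143.4]
196 [(np.int64(599), np.int64(271), np.int64(3)), (np.int64(591), np.int64(243), np.int64(61))]
197 [None, (np.int64(587), np.int64(242), np.int64(65))]
198 [(np.int64(575), np.int64(236), np.int64(133)), (np.int64(576), np.int64(226), np.int64(128))]
199 [(np.int64(573), np.int64(237), np.int64(130)), (np.int64(573), np.int64(227), np.int64(125))]
200 [(np.int64(569), np.int64(236), np.int64(134)), (np.int64(570), np.int64(227), np.int64(123))]
201 [(np.int64(567), np.int64(237), np.int64(131)), (np.int64(567), np.int64(226), np.int64(128))]
202 [(np.int64(563), np.int64(236), np.int64(134)), (np.int64(564), np.int64(226), np.int64(128))]
203 [(np.int64(560), np.int64(236), np.int64(135)), (np.int64(560), np.int64(225), np.int64(132))]
[... 3127 characters left out ...]
64(139))]
213 [(np.int64(528), np.int64(136), np.int64(134)), (np.int64(528), np.int64(124), np.int64(134))]
214 [(np.int64(525), np.int64(136), np.int64(137)), (np.int64(525), np.int64(124), np.int64(135))]
215 [(np.int64(522), np.int64(136), np.int64(135)), (np.int64(522), np.int64(124), np.int64(134))]
216 [(np.int64(519), np.int64(135), np.int64(138)), (np.int64(519), np.int64(125), np.int64(133))]
217 [(np.int64(516), np.int64(136), np.int64(136)), (np.int64(516), np.int64(124), np.int64(134))]
218 [(np.int64(514), np.int64(139), np.int64(119)), (np.int64(514), np.int64(127), np.int64(117))]
219 [(np.int64(518), np.int64(155), np.int64(25)), (np.int64(517), np.int64(142), np.int64(29))]
```

```bash
python3 - <<'E'
from h import *
for n in('top','side'):
    w=cloud(load(n)).reshape(-1,3); w=w[~np.isnan(w[:,0])]
    print(n)
    for x0 in range(480,820,40):
        print(x0,[int(np.max(s[:,2])) if len(s:=w[(w[:,0]>=x0)&(w[:,0]<x0+40)&(w[:,1]>=y0)&(w[:,1]<y0+40)]) else -1 for y0 in range(80,400,40)])
E
```

```text
top
480 [33, 137, 31, 123, 123, 33, 5, 5]
520 [127, 139, 74, 145, 144, 73, 6, 6]
560 [76, 135, 74, 139, 137, 72, 7, 6]
600 [6, 5, 5, 5, 6, 6, 5, 7]
640 [5, 5, 6, 15, 16, 11, 6, 5]
680 [19, 71, 62, 16, 5, 6, 6, 8]
720 [15, 70, 62, 4, 4, 6, 88, 77]
760 [705, 705, 705, 705, 705, 739, 705, 646]
800 [705, 705, 704, 705, 705, 722, 644, 644]
side
480 [123, 131, 28, 28, 28, 27, -1, -1]
520 [133, 135, 69, 140, 138, 27, -1, -1]
560 [128, 131, 69, 134, 131, 69, 0, -1]
600 [1, 2, 2, 2, 1, 2, 1, 2]
640 [2, 1, 2, 11, 9, 7, 1, 2]
680 [0, 26, 16, 14, 0, 1, 1, 2]
720 [50, 66, 0, 0, 1, -1, -3, -1]
760 [630, 627, 624, 627, 624, 555, 631, 621]
800 [-1, -1, -1, -1, -1, -1, -1, -1]
```

>>> jog_arm(travel=[[0.08,0.09,0.02],[0.17,0.18,0.04],[0.26,0.27,0.06],[0.35,0.36,0.08],[0.44,0.45,0.1],[0.53,0.54,0.1],[0.62,0.63,0.1],[0.7,0.72,0.1],[0.77,0.8,0.1],[0.82,0.86,0.1]], dr=[[0,0,-0.02],[0,0,-0.05],[0,0,-0.08],[0,0,-0.1],[0,0,-0.12],[0,0,-0.14],[0,0,-0.16],[0,0,-0.18],[0,0,-0.2],[0,0,-0.2]], hand=-1)

```text
t: 1.1
ee_pos: [521.8, -247.6, 261.7]
orientation: [-2.22, 2.221, 0.002]
ft_force: [0.2, -1.1, 0.4]
width: 11.3
```

>>> jog_arm(travel=[[0.02,0.1,0],[0.05,0.2,0],[0.08,0.3,0],[0.11,0.4,-0.02],[0.14,0.5,-0.04],[0.17,0.6,-0.06],[0.2,0.7,-0.08],[0.22,0.8,-0.1],[0.22,0.9,-0.12],[0.22,1.0,-0.12]], dr=[[0,0,0],[0,0,0],[0,0,0],[0,0,0],[0,0,0],[0,0,0],[0,0,0],[0,0,0],[0,0,0],[0,0,0]])

```text
t: 2.1
ee_pos: [608.8, 153.9, 211.9]
orientation: [2.22, -2.221, -0.005]
ft_force: [0.4, 0.2, -0.0]
width: 0.1
```

>>> jog_arm(travel=[[0,0.07,0],[0,0.14,0],[0,0.208,0],[0,0.208,-0.05],[0,0.208,-0.1],[0,0.208,-0.15],[0,0.208,-0.2],[0,0.208,-0.25],[0,0.208,-0.25],[0,0.208,-0.25]], dr=[[0,0,0],[0,0,0],[0,0,0],[0,0,0],[0,0,0],[0,0,0],[0,0,0],[0,0,0],[0,0,0],[0,0,0]])

```text
t: 3.1
ee_pos: [608.6, 237.1, 111.7]
orientation: [2.219, -2.22, -0.005]
ft_force: [0.8, 0.1, 0.1]
width: 0.6
```

```bash
python3 - <<'E'
from h import *
im=grab('side'); save(im,'side2',(180,120,300,240),5)
E
```

```text
(no output)
```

View pics/side2.png

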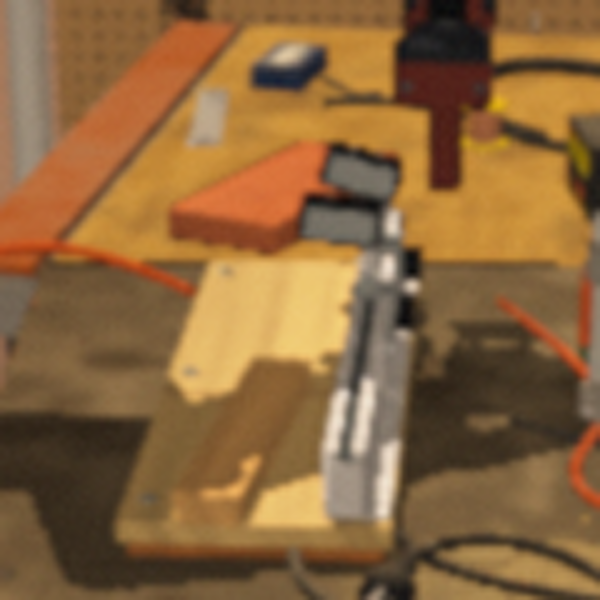

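The picture shows the shut fingers at (445,190), right behind the outer arm's face, which leans back at (360,170). The inner stop at (340,220) is clear. Now I'll fold the outer arm along an arc.

>>> jog_arm(travel=[[-0.03,0,0],[-0.06,0,0],[-0.085,0,0],[-0.105,0,0],[-0.118,0,0],[-0.13,0,0],[-0.142,0,-0.003],[-0.155,0,-0.01],[-0.162,0,-0.017],[-0.168,0,-0.025]], dr=[[0,0,0],[0,0,0],[0,0,0],[0,0,0],[0,0,0],[0,0,0],[0,0,0],[0,0,0],[0,0,0],[0,0,0]])

```text
t: 4.15
ee_pos: [541.5, 237.2, 102.2]
orientation: [2.22, -2.221, -0.005]
ft_force: [-1.1, 0.6, 1.4]
width: 0.1
```

>>> jog_arm(travel=[[-0.01,0,-0.01],[-0.018,0,-0.02],[-0.025,0,-0.028],[-0.03,0,-0.034],[-0.035,0,-0.038],[-0.04,0,-0.04],[-0.043,0,-0.041],[-0.043,0,-0.042],[-0.043,0,-0.043],[-0.043,0,-0.043]], dr=[[0,0,0],[0,0,0],[0,0,0],[0,0,0],[0,0,0],[0,0,0],[0,0,0],[0,0,0],[0,0,0],[0,0,0]])

```text
t: 5.15
ee_pos: [525.2, 237.5, 86.2]
orientation: [-2.22, 2.222, 0.003]
ft_force: [1.4, -0.7, 9.9]
width: 0.6
```

>>> jog_arm(travel=[[0,0,-0.005],[0,0,-0.007],[0,0,-0.007],[0,0,0.02],[0,0,0.08],[0,0,0.16],[-0.08,0,0.2],[-0.18,0,0.2],[-0.28,0,0.2],[-0.28,0,0.2]], dr=[[0,0,0],[0,0,0],[0,0,0],[0,0,0],[0,0,0],[0,0,0],[0,0,0],[0,0,0],[0,0,0],[0,0,0]])

```text
t: 6.15
ee_pos: [407.7, 236.2, 165.6]
orientation: [2.219, -2.217, -0.007]
ft_force: [-0.4, 0.1, -0.3]
width: 0.3
```

```bash
python3 - <<'E'
from h import *
im=grab('side'); save(im,'side3',(180,120,300,240),5)
im=grab('top'); w=cloud(im)
for v in range(198,220,2): print(v,w[v,153].round(),w[v,157].round())
E
```

```text
198 [589. 265.  25.] [584. 243.  62.]
200 [583. 265.  25.] [577. 241.  68.]
202 [572. 255.  64.] [570. 240.  72.]
204 [563. 249.  86.] [562. 236.  89.]
206 [556. 248.  90.] [556. 237.  86.]
208 [552. 254.  67.] [550. 237.  85.]
210 [550. 265.  24.] [544. 236.  86.]
212 [544. 264.  27.] [538. 237.  83.]
214 [532. 249.  85.] [532. 236.  86.]
216 [526. 248.  87.] [525. 236.  86.]
218 [520. 248.  87.] [519. 236.  88.]
```

View pics/side3.png

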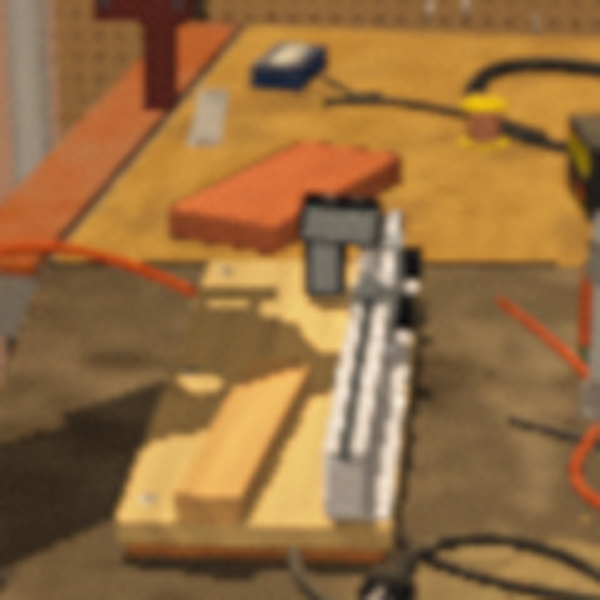

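The picture shows the outer stop's nose hanging in front of the fence at (325,265), with its arm flat at depth z≈86, so it is fully down. The inner stop is at (340,220), but I can't yet tell from this angle whether it's still raised, and I'll check that from the top.

>>> jog_arm(travel=[[0,-0.07,0],[0,-0.15,0],[0.02,-0.24,0],[0.04,-0.33,0],[0.06,-0.42,0],[0.08,-0.51,0],[0.08,-0.6,0],[0.08,-0.68,-0.04],[0.08,-0.745,-0.08],[0.08,-0.765,-0.12]], dr=[[0,-0.03,0],[0,-0.06,0],[0,-0.1,0],[0,-0.14,0],[0,-0.18,0],[0,-0.22,0],[0,-0.26,0],[0,-0.3,0],[0,-0.33,0],[0,-0.33,0]])

```text
t: 7.25
ee_pos: [448.9, -15.2, 150.2]
orientation: [-1.956, 1.924, -0.409]
ft_force: [-0.1, -0.3, 0.2]
width: 0.5
```

```bash
python3 - <<'E'
from h import *
print(telemetry.get_obs()['qpos'].round(2))
w=cloud(grab('top'))
for v in range(198,220,3): print(v,w[v,153].round(),w[v,157].round(),w[v,187].round(),w[v,190].round())
E
```

```text
[-0.14  0.17  2.36  0.66  0.2   0.79]
198 [589. 265.  27.] [584. 242.  63.] [586. 155.  26.] [581. 139.  64.]
201 [579. 263.  31.] [574. 241.  69.] [564. 136. 133.] [564. 128. 129.]
204 [563. 249.  86.] [563. 237.  86.] [555. 136. 134.] [554. 127. 134.]
207 [554. 250.  83.] [553. 237.  85.] [546. 136. 133.] [545. 127. 136.]
210 [550. 263.  31.] [544. 237.  84.] [537. 136. 135.] [536. 127. 137.]
213 [535. 250.  82.] [535. 238.  81.] [528. 136. 133.] [527. 126. 139.]
216 [526. 248.  89.] [525. 236.  87.] [519. 136. 132.] [519. 127. 134.]
219 [516. 248.  88.] [516. 236.  89.] [518. 155.  25.] [517. 145.  28.]
```

```bash
python3 - <<'E'
from h import *
from scipy.spatial.transform import Rotation as R
o=telemetry.get_obs(); c=R.from_rotvec(o['orientation']); t=R.from_rotvec([np.pi,0,0])
print(c.as_matrix().round(2),((t*c.inv()).as_rotvec()/(np.pi/2)).round(3),o['ee_pos'],o['qpos'].round(2))
E
```

```text
[[ 0.03 -0.89  0.45]
 [-1.   -0.01  0.06]
 [-0.05 -0.45 -0.89]] [-0.26   0.206  0.968] [448.68835701 -14.80439895 149.64202488] [-0.14  0.17  2.36  0.67  0.2   0.78]
```

>>> jog_arm(travel=[[0,-0.01,0],[0,-0.03,0],[0,-0.05,0],[0,-0.07,0],[0,-0.09,0],[0,-0.11,0],[0,-0.12,0],[0,-0.13,0],[0,-0.14,0],[0,-0.14,0]], dr=[[-0.025,0.02,0.09],[-0.05,0.04,0.18],[-0.075,0.06,0.27],[-0.1,0.08,0.36],[-0.125,0.1,0.46],[-0.15,0.12,0.55],[-0.175,0.14,0.65],[-0.2,0.16,0.75],[-0.23,0.18,0.86],[-0.26,0.206,0.968]])

```text
t: 8.3
ee_pos: [450.1, -72.9, 149.9]
orientation: [-3.114, 0.154, -0.032]
ft_force: [0.2, -0.6, -0.5]
width: 0.5
```

```bash
python3 - <<'E'
from h import *
from scipy.spatial.transform import Rotation as R
o=telemetry.get_obs(); c=R.from_rotvec(o['orientation']); t=R.from_rotvec([np.pi,0,0])
print(((t*c.inv()).as_rotvec()/(np.pi/2)).round(3),o['ee_pos'],o['qpos'].round(2))
E
```

```text
[-0.015  0.013  0.063] [450.07249463 -72.86718203 149.9171434 ] [-0.2   0.28  2.06  0.04  0.78 -0.13]
```

>>> jog_arm(travel=[[-0.01,0,-0.05],[-0.025,0,-0.12],[-0.025,0,-0.19],[-0.025,0,-0.25],[-0.025,0,-0.28],[-0.025,0,-0.288],[0.0,0,-0.288],[0.02,0,-0.288],[0.035,0,-0.288],[0.05,0,-0.288]], dr=[[-0.015,0.013,0.06],[-0.015,0.013,0.06],[-0.015,0.013,0.06],[-0.015,0.013,0.06],[-0.015,0.013,0.06],[-0.015,0.013,0.06],[-0.015,0.013,0.06],[-0.015,0.013,0.06],[-0.015,0.013,0.06],[-0.015,0.013,0.06]])

```text
t: 9.3
ee_pos: [471.1, -73.0, 35.5]
orientation: [3.141, -0.007, 0.002]
ft_force: [-2.9, 0.6, 1.3]
width: 0.2
```

>>> jog_arm(travel=[[0.008,0,0],[0.016,0,0],[0.024,0,0],[0.031,0,0],[0.038,0,0],[0.045,0,0],[0.051,0,0],[0.056,0,0],[0.061,0,0],[0.064,0,0]], dr=[[0,0,0],[0,0,0],[0,0,0],[0,0,0],[0,0,0],[0,0,0],[0,0,0],[0,0,0],[0,0,0],[0,0,0]])

```text
t: 10.3
ee_pos: [497.0, -73.0, 35.5]
orientation: [3.141, -0.007, 0.002]
ft_force: [-0.9, 0.5, -0.2]
width: 0.6
```

```bash
python3 - <<'E'
from h import *
im=grab('top'); save(im,'top4',(170,190,290,250),6)
E
```

```text
(no output)
```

View pics/top4.png

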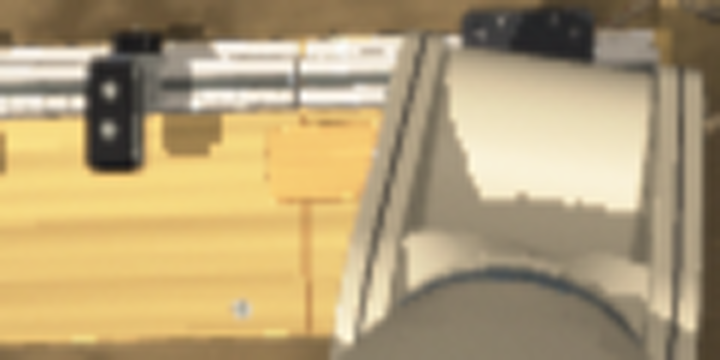

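The picture shows the batten's left end at (270,125–200), close to the fence. The fence front-bottom is at about y=115, and the arm hides the rest. I'll push on until the force rises.

>>> jog_arm(travel=[[0.004,0,0],[0.008,0,0],[0.011,0,0],[0.014,0,0],[0.016,0,0],[0.016,0,0],[0.016,0,0],[0.016,0,0],[0.016,0,0],[0.016,0,0]], dr=[[0,0,0],[0,0,0],[0,0,0],[0,0,0],[0,0,0],[0,0,0],[0,0,0],[0,0,0],[0,0,0],[0,0,0]])

```text
t: 11.35
ee_pos: [502.4, -72.8, 35.3]
orientation: [3.141, -0.007, -0.001]
ft_force: [-5.8, 1.3, 3.1]
width: 0.6
```

>>> jog_arm(travel=[[-0.02,0,0],[-0.06,0,0],[-0.08,-0.02,0.05],[-0.08,-0.08,0.12],[-0.08,-0.16,0.15],[-0.04,-0.24,0.15],[0.02,-0.3,0.15],[0.06,-0.32,0.12],[0.06,-0.32,0.06],[0.06,-0.32,0.03]], dr=[[0,0,0],[0,0,0],[0,0,0],[0,0,0],[0,0,0],[0,0,0],[0,0,0],[0,0,0],[0,0,0],[0,0,0]])

```text
t: 12.35
ee_pos: [526.3, -201.2, 46.0]
orientation: [3.141, -0.008, -0.001]
ft_force: [-0.8, 0.9, -0.5]
width: 0.5
```

```bash
python3 - <<'E'
from h import *
im=grab('side'); save(im,'side5',(190,150,290,250),6)
im=grab('top'); save(im,'top5',(130,185,290,255),5)
E
python3 -c "
import cv2,numpy as np
a=cv2.imread('pics/side5.png');b=cv2.imread('pics/top5.png')
a=cv2.resize(a[100:],(350,350*500//600)); c=np.zeros((350+a.shape[0],800,3),np.uint8)
c[:350]=b;c[350:,:350]=a;cv2.imwrite('pics/both5.png',c[:600] if c.shape[0]>600 else c)"
```

```text
(no output)
```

View pics/both5.png

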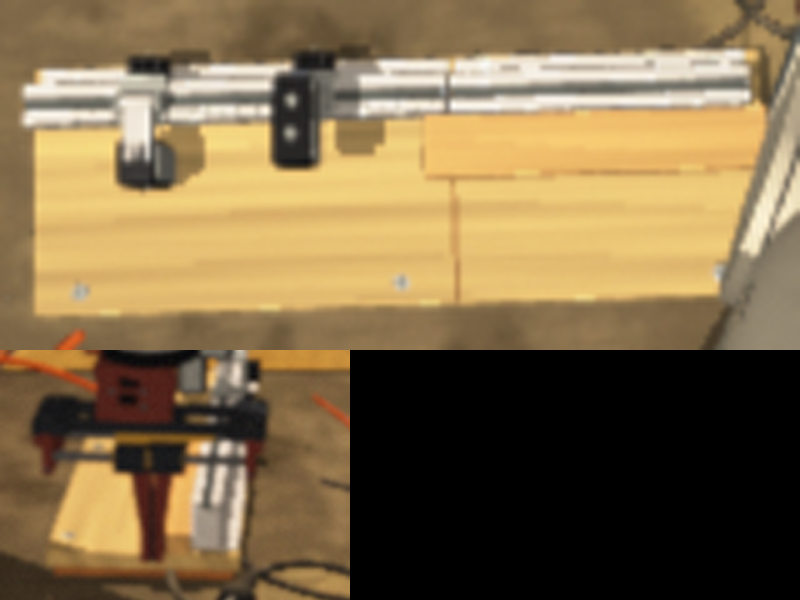

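The batten's back edge runs from (425,116) to (765,108), flush along the fence. Its left end is at about world y=63. The outer stop is down at (145,150) and the inner is up at (295,120). Next I'll push the right end.

>>> jog_arm(travel=[[0.006,0,-0.015],[0.006,0.02,-0.025],[0.006,0.05,-0.025],[0.006,0.075,-0.025],[0.006,0.1,-0.025],[0.006,0.13,-0.025],[0.006,0.16,-0.025],[0.006,0.19,-0.025],[0.006,0.22,-0.025],[0.006,0.25,-0.025]], dr=[[0,0,0],[0,0,0],[0,0,0],[0,0,0],[0,0,0],[0,0,0],[0,0,0],[0,0,0],[0,0,0],[0,0,0]])

```text
t: 13.45
ee_pos: [527.5, -99.3, 35.8]
orientation: [-3.141, 0.007, 0.005]
ft_force: [-0.6, -2.6, 1.9]
width: 0.2
```

```bash
python3 - <<'E'
from h import *
im=grab('top'); save(im,'top6',(130,185,290,255),5)
E
```

```text
(no output)
```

View pics/top6.png

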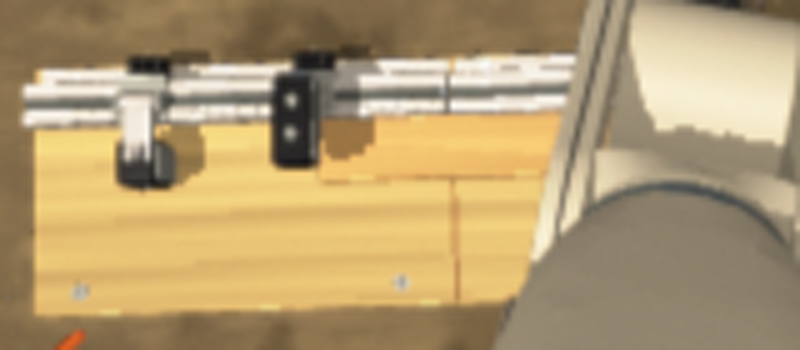

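The batten slides flush, with its left end at (320,150) passing under the inner arm. About 93 mm remain.

>>> jog_arm(travel=[[0,0.03,0],[0,0.06,0],[0,0.09,0],[0,0.12,0],[0,0.15,0],[0,0.175,0],[0,0.195,0],[0,0.21,0],[0,0.22,0],[0,0.226,0]], dr=[[0,0,0],[0,0,0],[0,0,0],[0,0,0],[0,0,0],[0,0,0],[0,0,0],[0,0,0],[0,0,0],[0,0,0]])

```text
t: 14.5
ee_pos: [527.2, -7.1, 35.6]
orientation: [-3.14, 0.006, 0.006]
ft_force: [0.0, -3.5, 0.2]
width: 0.3
```

>>> jog_arm(travel=[[0,0.002,0],[0,0.004,0],[0,0.006,0],[0,0.008,0],[0,0.01,0],[0,0.012,0],[0,0.014,0],[0,0.014,0],[0,0.014,0],[0,0.014,0]], dr=[[0,0,0],[0,0,0],[0,0,0],[0,0,0],[0,0,0],[0,0,0],[0,0,0],[0,0,0],[0,0,0],[0,0,0]])

```text
t: 15.5
ee_pos: [527.2, -6.2, 35.7]
orientation: [3.138, -0.004, -0.006]
ft_force: [-1.7, -31.1, 1.8]
width: 0.6
```

>>> jog_arm(travel=[[0,-0.01,0],[0,-0.03,0],[0,-0.06,0],[0,-0.08,0.06],[-0.05,-0.08,0.14],[-0.14,-0.08,0.2],[-0.22,-0.08,0.2],[-0.25,-0.12,0.2],[-0.25,-0.22,0.2],[-0.25,-0.32,0.2]], dr=[[0,0,0],[0,0,0],[0,0,0],[0,0,0],[0,0,0],[0,0,0],[0,0,0],[0,0,0],[0,0,0],[0,0,0]])

```text
t: 16.5
ee_pos: [426.9, -134.9, 116.0]
orientation: [3.138, -0.0, -0.005]
ft_force: [1.0, -0.0, -0.5]
width: 0.3
```

```bash
python3 - <<'E'
from h import *
im=grab('top'); save(im,'top7',(140,190,240,235),8)
E
```

```text
(no output)
```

View pics/top7.png

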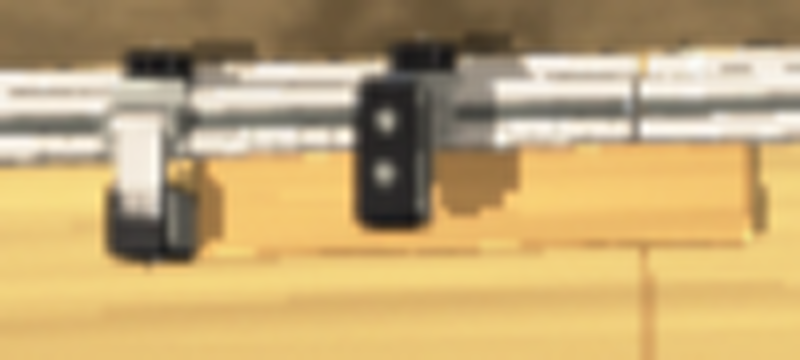

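The picture shows the batten's left end under or against the outer nose at (200,205), with its front edge from (205,256) to (748,243). The inner stop is still up at (393,150). As a check I'll press the front edge gently near both ends.

>>> jog_arm(travel=[[0,0.08,0],[0,0.16,0],[0,0.25,0],[0,0.33,-0.03],[0,0.4,-0.1],[0.03,0.41,-0.16],[0.08,0.41,-0.19],[0.12,0.41,-0.19],[0.15,0.41,-0.19],[0.165,0.41,-0.19]], dr=[[0,0,0],[0,0,0],[0,0,0],[0,0,0],[0,0,0],[0,0,0],[0,0,0],[0,0,0],[0,0,0],[0,0,0]])

```text
t: 17.55
ee_pos: [495.4, 24.1, 40.5]
orientation: [3.136, -0.004, -0.0]
ft_force: [-0.4, -1.5, 0.2]
width: 0.3
```

>>> jog_arm(travel=[[0.004,0,0],[0.008,0,0],[0.012,0,0],[0.016,0,0],[0.02,0,0],[0.022,0,0],[0.022,0,0],[0.022,0,0],[0.022,0,0],[0.022,0,0]], dr=[[0,0,0],[0,0,0],[0,0,0],[0,0,0],[0,0,0],[0,0,0],[0,0,0],[0,0,0],[0,0,0],[0,0,0]])

```text
t: 18.55
ee_pos: [502.2, 24.1, 40.2]
orientation: [3.136, -0.004, -0.006]
ft_force: [-4.5, -0.1, 3.2]
width: 0.3
```

>>> jog_arm(travel=[[-0.03,0,0],[-0.1,0,0],[-0.2,0,0],[-0.21,0.06,0],[-0.21,0.15,0],[-0.21,0.25,0],[-0.21,0.35,0],[-0.21,0.4,0],[-0.21,0.412,0],[-0.21,0.412,0]], dr=[[0,0,0],[0,0,0],[0,0,0],[0,0,0],[0,0,0],[0,0,0],[0,0,0],[0,0,0],[0,0,0],[0,0,0]])

```text
t: 19.55
ee_pos: [417.8, 189.1, 40.2]
orientation: [3.136, -0.002, -0.006]
ft_force: [0.3, -0.1, 0.2]
width: 0.3
```

>>> jog_arm(travel=[[0.03,0,0],[0.07,0,0],[0.11,0,0],[0.15,0,0],[0.17,0,0],[0.18,0,0],[0.188,0,0],[0.194,0,0],[0.198,0,0],[0.2,0,0]], dr=[[0,0,0],[0,0,0],[0,0,0],[0,0,0],[0,0,0],[0,0,0],[0,0,0],[0,0,0],[0,0,0],[0,0,0]])

```text
t: 20.55
ee_pos: [497.6, 189.1, 40.1]
orientation: [3.136, -0.001, -0.006]
ft_force: [-0.8, 0.2, -1.0]
width: 0.7
```

>>> jog_arm(travel=[[0.003,0,0],[0.006,0,0],[0.009,0,0],[0.012,0,0],[0.014,0,0],[0.014,0,0],[0.014,0,0],[0.014,0,0],[0.014,0,0],[0.014,0,0]], dr=[[0,0,0],[0,0,0],[0,0,0],[0,0,0],[0,0,0],[0,0,0],[0,0,0],[0,0,0],[0,0,0],[0,0,0]])

```text
t: 21.55
ee_pos: [501.8, 189.0, 40.0]
orientation: [3.135, -0.001, -0.011]
ft_force: [-3.6, 1.1, 3.8]
width: 0.4
```

>>> jog_arm(travel=[[-0.03,0,0],[-0.1,0,0],[-0.2,0,0],[-0.21,-0.08,0.04],[-0.21,-0.18,0.08],[-0.21,-0.3,0.1],[-0.21,-0.42,0.1],[-0.16,-0.52,0.1],[-0.06,-0.58,0.1],[0.04,-0.59,0.1]], dr=[[0,0,0],[0,0,0],[0,0,0],[0,0,0],[0,0,0],[0,0,0],[0,0,0],[0,0,0],[0,0,0],[0,0,0]])

```text
t: 22.55
ee_pos: [518.2, -49.8, 80.3]
orientation: [3.135, -0.007, -0.01]
ft_force: [1.4, 0.9, 0.0]
width: 0.4
```

>>> jog_arm(travel=[[0.022,0,-0.04],[0.022,0,-0.09],[0.022,0,-0.11],[0.022,0.03,-0.11],[0.022,0.06,-0.11],[0.022,0.085,-0.11],[0.022,0.098,-0.11],[0.022,0.105,-0.11],[0.022,0.11,-0.11],[0.022,0.113,-0.11]], dr=[[0,0,0],[0,0,0],[0,0,0],[0,0,0],[0,0,0],[0,0,0],[0,0,0],[0,0,0],[0,0,0],[0,0,0]])

```text
t: 23.55
ee_pos: [527.3, -6.7, 37.0]
orientation: [3.131, -0.003, -0.008]
ft_force: [-1.2, -22.2, 3.8]
width: 0.5
```

Butted again: 22 N at the same place. Now I'll retreat well clear and take a last look.

>>> jog_arm(travel=[[0,-0.01,0],[0,-0.03,0],[0,-0.08,0],[0,-0.12,0.06],[-0.03,-0.14,0.15],[-0.08,-0.2,0.25],[-0.12,-0.3,0.35],[-0.15,-0.4,0.4],[-0.15,-0.45,0.4],[-0.15,-0.45,0.4]], dr=[[0,0,0],[0,0,0],[0,0,0],[0,0,0],[0,0,0],[0,0,0],[0,0,0],[0,0,0],[0,0,0],[0,0,0]])

```text
t: 24.55
ee_pos: [467.6, -189.5, 198.5]
orientation: [3.13, -0.008, -0.003]
ft_force: [-0.9, 0.3, -0.7]
width: 0.6
```

```bash
python3 - <<'E'
from h import *
im=grab('top'); save(im,'top8',(140,190,240,235),8)
w=cloud(im)
m=(w[...,2]>42)&(w[...,2]<52); m[:190]=0; m[:,:165]=0;m[215+10:]=0;m[:,240:]=0
print('batten z',np.nanmedian(w[m][:,2]))
print('outer arm',w[208:216,157].round()[:,2],'inner',w[204:214,188].round()[:,2], telemetry.get_obs()['ft_force'].round(1))
E
```

```text
batten z 46.82505617767424
outer arm [82. 85. 87. 87. 92. 89. 87. 85.] inner [131. 134. 133. 137. 136. 136. 136. 135. 137. 135.] [-0.1  0.3 -0.4]
```

View pics/top8.png

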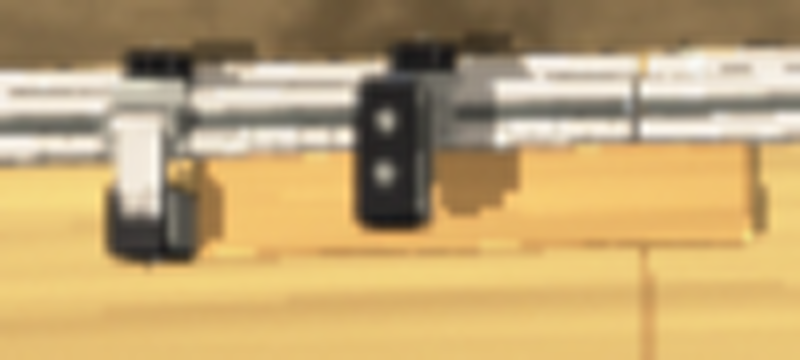

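The picture is unchanged: the batten lies flush from the outer nose at (200,205) to (748,195), and the inner stop is up. Handing in.

```bash
python3 -c "
from workcell import ticket; print(ticket.close_job())"
```

```text
the job is handed in; nothing more can be done
None
```

I folded the outer stop fully down and pushed the batten back against the fence and left until it butted against that stop. I handed the job in at about 24.6 s of the 48 s allowed; the hand-in gives no verdict.

The last checks:
- **Outer stop:** the arm's top reads z≈86 mm, which is where it should be when fully down, and pressing on it met a firm stop.
- **Inner stop:** it is still raised, with its nose at z≈135 mm.
- **Batten against the fence:** it is flat, with its top at z≈47 mm. Pressing the front edge near each end met resistance at the same depth (x≈502 mm). That depth is a few millimetres more than the camera fence position and the nominal finger thickness predict. I trusted the contact, so the 3 mm flushness is not measured directly.
- **Batten against the stop:** the end pushes met 31 N and then 22 N at the same place.
- **Clear of the work:** the arm was well away, with about 0 N on it. I did not measure the screwdriver, tape measure and wedge again, but no path went near them.

One move went wrong on the way: a tilted approach ran close to a wrist joint limit and fell short of its target. I switched to an upright tool with the jaws turned 90 degrees, and nothing was disturbed.

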